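Square up the jig's side fence and hold it true

TASK

The side fence of the little drilling jig has been knocked out of true. Lift the steel setting square out of the blue tool tray by its black grip, lay it flat on the jig bed and press it into the corner until one outer edge lies along the back rail and the other along the side fence, so that the square itself swings the fence true. Finish while still holding the square firmly pressed against both, so that a colleague can tighten the locking knob; touch the fence with nothing but the square, and leave the brush and the marker lying in the tray.

Things in the scene. Friction and masses are not known exactly. Their poses are not given: they have to be found in the camera images.
- square_grip (a point): centre, half-way up, of the setting square's black grip: 62 mm long, 18 wide, top 30 above the underside, on the diagonal brace of a flat steel right angle (legs 140 x 20 x 16 mm, 0.3 kg). Axes: x, y along the legs away from the heel, z up. Outer edges: planes x = -70 and y = -70 mm from here. Grip width lies along (1, 1), length along (1, -1). 61 mm free between grip and inner heel
- square_heel (a point): outer corner (heel) of the square, on its underside: 70 mm back along the square's x and y from the grip. Axes as the square's
- jig: drilling jig, fixed: grey bed 220 x 220 mm with a plywood inlay, its top 12 mm above the table. Origin: centre of the underside; x points to the steel back rail, y to the steel side fence, both 28 mm high above the bed (black knob on the fence 45 mm). Rail's inner face: plane x = +75 mm, from y = -95 to +95 mm
- jig_corner (a point): corner on the bed top where the inner faces of the back rail (x = +75 mm) and of the true side fence (y = +75 mm) meet; axes as the jig's. With the square home its heel lies here, and its x and y axes point along the jig's -x and -y
- side_fence (a joint): angle (rad) of the side fence about its upright pivot, 75 mm from the corner along the fence and 9 mm behind its inner face. 0: true (square to the rail); positive: its free end leans in over the bed. Inner face reaches 15 to 145 mm from the rail. Stiff (0.12 N m) and stays put; the square's edge pressed on it turns it flush. Square, rail and fence are smooth
- tray: blue tool tray, fixed: 190 mm (x) by 256 mm (y), walls 36 mm high, 4 mm thick, floor 4 mm thick. Origin: centre of its underside. A partition parallel to x parts off a 64 mm compartment at -y with a brush and a marker; the square lies flat in the larger one
- dust_brush: wooden dust brush, 168 mm long, lying in the narrow compartment of the tray; leave it there
- marker: white and blue marker pen, 126 mm long, lying beside the brush; leave it there

How it is judged:
On the way:
1. the square is lifted clear of the tray in the fingers (height (world z) of square_grip above 0.075 m and contact force between the fingers and square above 2 N), for 0.2 s.
At the end, for the whole second after the job is handed in: square flat on the bed (within 3 mm, tilt < 0.03 rad), gripped and at rest; heel within 4 mm of the corner, legs within 0.02 rad of the jig axes; more than 1 N on the back rail and on the side fence; fence within 0.02 rad of true (contact force between square and back_rail above 1 N and contact force between square and side_fence above 1 N and value of joint side_fence between -0.02 and 0.02 rad and horizontal distance between square_heel and jig_corner below 0.004 m and angle between the x axis of square_heel and the x axis of jig, either way round below 0.02 rad and angle between square_heel's own z axis and vertical below 0.03 rad and z of square_grip in the frame of jig below 0.03 m and contact force between the fingers and square above 2 N and linear speed of square below 0.01 m/s); the arm keeps its last pose, push and grip.
It fails at once if the robot itself pushes the side fence (contact force between any of the arm, the fingers and side_fence above 1 N).
It fails at once if the brush or the marker is disturbed (distance of any of dust_brush, marker from where it was at the start of the episode above 0.03 m).
It also fails if it takes over 56 s, if anything falls off the work surface, if the arm or the gripper's body presses on something with over 40 N, if the wrist force passes 120 N, or if a joint passes its speed limit or range.

ROBOT

A 6-joint arm with a two-finger parallel gripper is mounted at the origin on a cart in front of the work surface, level with it; the furniture and walls round the work are solid. World frame = base frame: x ahead of the robot, y to its left, z up, the work surface at z = 0. Lengths are in m, angles in rad, forces in N, time in s.
With the tool pointing down it reaches from about 0.325 to 0.75 m from the base axis. Payload 7.6 kg.
Tool frame: the origin (TCP) lies at the centre of the arm's flange, where the gripper is bolted on; the fingertips stand 173 mm ahead of it and the grasp point (between the pads) lies 155 mm ahead of it (bot.tip_extent is the distance from the TCP to the fingertips, in m); z points along the fingers, y is the direction in which the jaws open and shut (so a half turn about z gives the same grasp; the last joint's range is limited). The gripper opens to 85 mm and grips with 20 to 120 N. Pads are 22 mm wide; open, the fingers measure 114 mm over their backs; the gripper's body (76 mm by 85 mm) begins 54 mm behind the grasp point. The pads swing forward as they close: fully open they stand 13 mm farther back than shut.
Start: joints at [1.263, 0.052, 1.401, -0, 1.689, -0.07], TCP at [0.124, 0.51, 0.405] pointing down, gripper open.
Joint ranges: [-2.9, 2.9], [-0.91, 2.17], [0.12, 2.37], [-1.06, 4.2], [0.26, 2.73], [-2.93, 2.93]. Speed limits (rad/s): [2.57, 2.57, 3.01, 3.14, 3.14, 3.14].

INTERFACE

Orientations are given as a unit quaternion [w, x, y, z].
In Python, from station import bot, cams, finder gives the robot as it stands.
- The arm moves only by the shell command python3 -m handwheel 'ROWS' [OPENING]. ROWS is JSON, a list of rows, each a list of 2 entries, a list of its own where there are three numbers: the shift along the tool's x, y, z in mm, then the turn, a rotation vector about the tool's x, y, z in degrees. In form: [[[tx, ty, tz], [ax, ay, az]], ...]. A call has 1 to 20 rows; each row shifts and turns the commanded pose from where the row before left it, along the tool's axes as they then stand; what a row does not reach is not made up. A row lasts 1/10 s, in which the tool goes at most 50 mm and 8.59 degrees, less where a joint would pass 70% of its speed; a pose out of reach is approached as far as the arm can. A call with a gripper value outside its range is refused whole. OPENING is the opening, from -1 (shut) to 1 (fully open), so that 0 is half open, set as the call begins (- or left out, the last holds). The fingers move at their own pace and stop on an object; the grip force is fixed at half the most. Time passes only in rows, so rows that do not move let the fingers close. It gives the time, the measured TCP pose, the force and the opening at its end, in the units of the state.
- bot.read_state(): the state, without advancing time (a new reading comes with each control period).
- cams.camera(name): name is "scene" or "top"; returns a dict with "color" (400x640x3 uint8, red, green, blue), "intrinsics" (3x3 intrinsics, pixels), "k1" (the pictures are not rectified: a ray, as slopes to the right and down, at radius r is drawn at 1 + k1 r^2 times it, then the intrinsics apply), "origin" and "orientation" of the camera in the world. Camera axes: x right, y down, z forward; pixel columns grow to the right and rows downward; lengths in m; the calibration is good to about 2 mm. A picture is of the moment at which its call begins. There is no depth.
- bot.sign_off(): hands the job in, once; it reports no verdict.
Trained networks look in a picture, given as the dict that the camera call returned (one of the last four; its "shot" number tells which), for a name from the list of things; names that differ only in an ending like _2 or _b are one class to them, and where a whole thing is asked for, a point or a joint stands for the part that bears it (a point fixed in the world has none). Each returns a list of dicts, best first, with "conf" (0 to 1); they miss things now and then, are a little off and sometimes report something else, mostly with a low value. They report only what shows in the picture. A call takes as long as a camera call.
- finder.search_frame(picture, query): "at" ([x, y, z] in m, in world coordinates, good to about 4 mm: the middle of the surface that is visible of it).
- finder.silhouettes(picture, query): "pixels" (400x640 bool, what is visible of it).
- finder.spot_point(picture, query): "at" ([x, y, z] in m, in world coordinates, good to about 4 mm: a listed point, or the origin of a listed thing).
The state is a dict: "t": time; "joint_positions": joint angles; "qvel": joint speeds; "joint_torque": joint torques, N m; "eef_pos": TCP position; "orientation": TCP orientation; "wrist_force": force on the tool from outside, world axes, zero at the start; "torque": the same for the moment, N m; "grip_width": finger opening in m.
Only numpy, scipy, OpenCV 4.12 (cv2) and the standard library are available. Lean on these libraries where they do the work, as an engineer would, in place of code of your own. Each camera call takes 0.05 s, during which the arm holds its last target. There are 200 camera calls.

## Working session

There is one attempt and no reset: what is moved stays moved. The work goes in short steps, Python scripts to look and compute and a shell command to move; the robot and the scene stay as the last step left them, time stands still between calls to the robot, and variables do not carry over. Pictures are saved under pics/ and viewed, about 8 in all and at most 12, crops included, and the job is handed in when it is done.

```bash
mkdir -p pics
cat > h.py <<'E'
import numpy as np, cv2
from scipy.spatial.transform import Rotation as R
from station import bot, cams, finder
def rot(q): return R.from_quat([q[1],q[2],q[3],q[0]]).as_matrix()
def save(p,n): cv2.imwrite('pics/'+n,p['color'][:,:,::-1])
def ray(p,uv,z):
    K=np.array(p['intrinsics']);d=np.array([(uv[0]-K[0,2])/K[0,0],(uv[1]-K[1,2])/K[1,1]]);s=d.copy()
    for _ in range(20): s=d/(1+p['k1']*(s@s))
    v=rot(p['orientation'])@np.array([s[0],s[1],1]);o=np.array(p['origin'])
    return o+v*(z-o[2])/v[2]
def proj(p,X):
    c=rot(p['orientation']).T@(np.array(X)-p['origin']);s=c[:2]/c[2];s=s*(1+p['k1']*(s@s));K=np.array(p['intrinsics'])
    return s*[K[0,0],K[1,1]]+[K[0,2],K[1,2]]
E
python3 - <<'E'
from h import *
np.set_printoptions(precision=4,suppress=True)
s=bot.read_state();print({k:np.round(v,3) for k,v in s.items()},bot.tip_extent)
for n in('top','scene'):
    p=cams.camera(n);save(p,n+'0.png');print(n,p['origin'],p['orientation'],p['k1'])
    for q in('square_grip','square_heel','jig','jig_corner','tray','dust_brush','marker'):
        r=finder.spot_point(p,q);print(q,[(np.round(a['at'],4),round(a['conf'],2)) for a in r[:2]])
E
```

```text
{'t': np.float64(0.0), 'joint_positions': array([ 1.263,  0.053,  1.402, -0.   ,  1.689, -0.07 ]), 'qvel': array([-0.   , -0.001, -0.003,  0.001, -0.002, -0.   ]), 'joint_torque': array([  0.001, -38.165, -36.02 ,  -0.   ,   0.006,  -0.   ]), 'eef_pos': array([0.124, 0.51 , 0.404]), 'orientation': array([-0.   ,  0.119,  0.993, -0.001]), 'wrist_force': array([-0.217,  0.751,  0.845]), 'torque': array([-0.049, -0.01 , -0.017]), 'grip_width': np.float64(0.085)} 0.1734
top [ 0.3178 -0.0642  1.0288] [ 0.0627 -0.6942  0.7154 -0.0486] -0.016828429141366293
square_grip [(array([0.5237, 0.2562, 0.0118]), 0.55)]
square_heel [(array([ 0.5028, -0.1399,  0.0052]), 0.97)]
jig [(array([ 0.4604,  0.1677, -0.003 ]), 0.75)]
jig_corner [(array([0.5217, 0.2555, 0.01  ]), 0.61), (array([ 0.4473, -0.2489, -0.0011]), 0.48)]
tray [(array([ 0.4453, -0.2469, -0.0028]), 0.72)]
dust_brush [(array([ 0.4498, -0.3229,  0.0004]), 0.69)]
marker [(array([ 0.4611, -0.3581,  0.0037]), 0.6)]
scene [-0.0963 -0.4921  0.5404] [-0.4265  0.7904 -0.3866  0.2095] -0.06278747189854679
square_grip [(array([ 0.4405, -0.218 ,  0.0166]), 0.76)]
square_heel [(array([ 0.5051, -0.1437,  0.0054]), 0.59)]
jig [(array([0.4629, 0.1745, 0.0001]), 0.83)]
jig_corner [(array([0.52  , 0.2499, 0.0088]), 0.64)]
tray [(array([ 0.4421, -0.2453,  0.0008]), 0.75), (array([ 0.4515, -0.3236,  0.0045]), 0.62)]
dust_brush [(array([ 0.4511, -0.3252,  0.0034]), 0.6)]
marker [(array([ 0.4601, -0.3549,  0.002 ]), 0.55)]
```

View pics/top0.png

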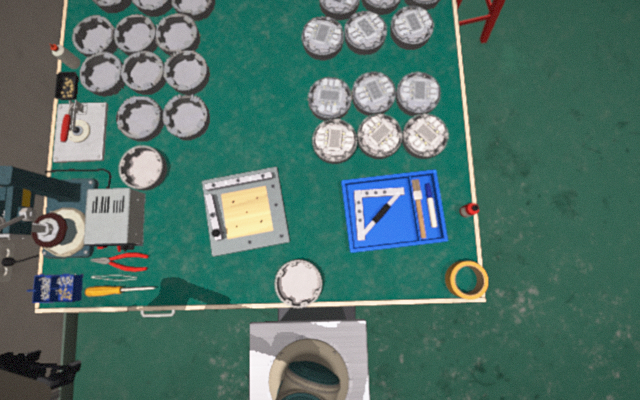

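View pics/scene0.png

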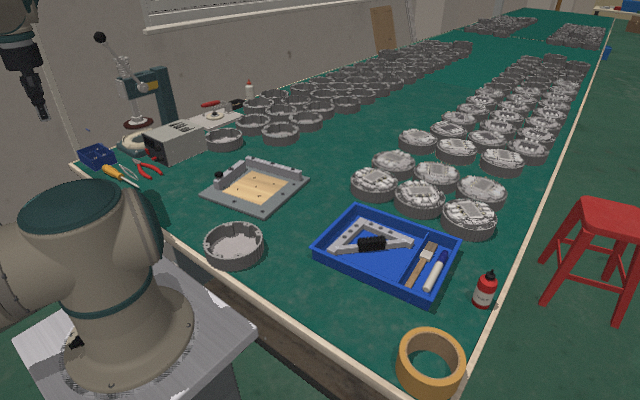

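Run:
```python
import cv2
a=cv2.imread('pics/top0.png');c1=a[160:260,195:295];c2=a[160:260,340:450]
cv2.imwrite('pics/c1.png',cv2.hconcat([cv2.resize(c1,None,fx=3.8,fy=5.5,interpolation=2),cv2.resize(c2,None,fx=3.8,fy=5.5,interpolation=2)]))
s=cv2.imread('pics/scene0.png')
cv2.imwrite('pics/c2.png',cv2.hconcat([cv2.resize(s[145:225,190:320],(390,240),interpolation=2),cv2.resize(s[200:310,305:470],(360,240),interpolation=2)]))
```

```text
(no output)
```

View pics/c1.png

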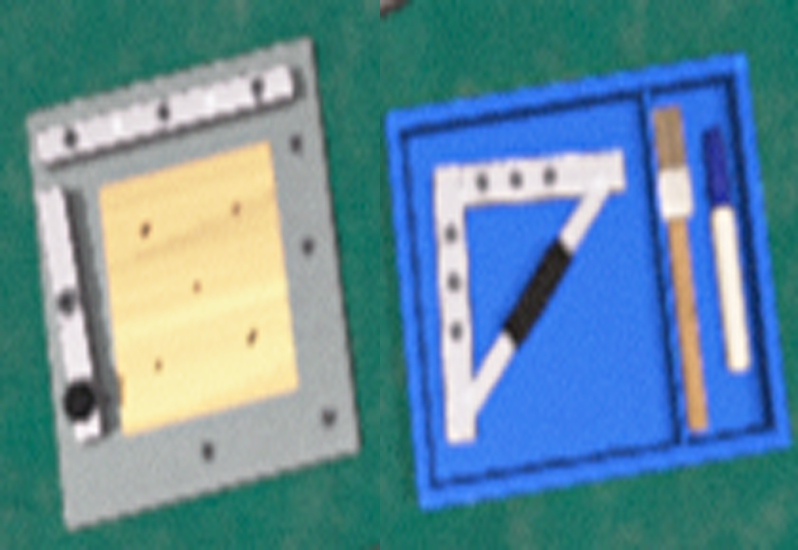

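```bash
cat > m.py <<'E'
from h import *
np.set_printoptions(precision=4,suppress=True)
def rigid(A,B):
    A=np.array(A,float);B=np.array(B)[:,:2];a=A-A.mean(0);b=B-B.mean(0)
    th=np.arctan2((a[:,0]*b[:,1]-a[:,1]*b[:,0]).sum(),(a*b).sum());M=np.array([[np.cos(th),-np.sin(th)],[np.sin(th),np.cos(th)]])
    t=B.mean(0)-M@A.mean(0);return th,t,(A@M.T+t-B)*1000
E
python3 - <<'E'
from m import *
p=cams.camera('top')
c=lambda u,v,o:((u-(380 if o>300 else 0)+.5)/3.8-.5+o,(v+.5)/5.5-.5+160)
J=[ray(p,c(u,v,195),.012) for u,v in((28,115),(310,37),(357,452),(68,528))]
th,t,e=rigid([(.11,.11),(.11,-.11),(-.11,-.11),(-.11,.11)],J);print('jig',th,t,e)
S=[ray(p,c(u,v,340),.020) for u,v in((436,168),(622,150),(447,440))]
th,t,e=rigid([(-.07,-.07),(-.07,.07),(.07,-.07)],S);print('sq',th,t,e)
print('grip',ray(p,c(538,292,340),.034))
T=[ray(p,c(u,v,340),.036) for u,v in((387,113),(745,55),(791,445),(426,508))]
th,t,e=rigid([(.095,.128),(.095,-.128),(-.095,-.128),(-.095,.128)],T);print('tray',th,t,e)
# line fits from silhouettes in both views
for n in('top','scene'):
    p=cams.camera(n)
    for q in('jig','square_grip','tray'):
        r=finder.silhouettes(p,q)
        if r: m=r[0]['pixels'];np.save(f'{n}_{q}.npy',m);print(n,q,r[0]['conf'],m.sum())
E
```

```text
jig 0.15431149215982465 [0.4588 0.1688] [[ 0.7901  1.1249]
 [-0.0298 -0.8862]
 [ 0.3729 -2.0934]
 [-1.1332  1.8547]]
sq -3.1150416077067926 [ 0.4383 -0.2142] [[ 0.7077  1.1862]
 [-0.4921 -0.6705]
 [-0.2156 -0.5157]]
grip [ 0.4377 -0.2134  0.034 ]
tray 0.08806374140339548 [ 0.4438 -0.2489] [[-5.1094 -5.4496]
 [-4.0386  3.3551]
 [ 4.3472  3.9667]
 [ 4.8008 -1.8722]]
top jig 0.63 5879
top square_grip 0.75 1003
top tray 0.58 5485
scene jig 0.84 4055
scene square_grip 0.9 1666
```

View pics/c2.png

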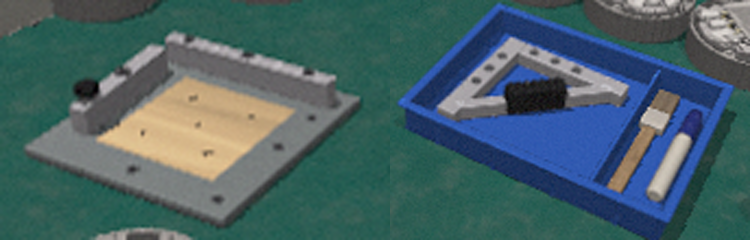

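```bash
cat >> m.py <<'E'
def todo(pos,yaw):
    "remaining move in tool axes (mm), turn (deg); yaw = world angle of tool y"
    s=bot.read_state();M=rot(s['orientation']);d=M.T@(np.array(pos)-s['eef_pos'])*1000
    x=np.array([np.sin(yaw)*-1,np.cos(yaw),0]);y=np.array([np.cos(yaw),np.sin(yaw),0])
    D=np.stack([x,y,[0,0,-1.]],1);r=R.from_matrix(M.T@D).as_rotvec(degrees=True)
    print('t',s['t'],'eef',s['eef_pos'],'F',s['wrist_force'],'T',s['torque'],'w',s['grip_width']);print('todo mm',d,'deg',r,'after-turn mm',D.T@M@d)
E
python3 -m handwheel '[[[-10,0,0],[0,0,7.5]],[[-20,0,0],[0,0,7.5]],[[-30,0,0],[0,0,7.5]],[[-40,0,0],[0,0,7.3]],[[-40,0,0],[0,0,0]],[[-40,0,0],[0,0,0]],[[-40,0,0],[0,0,0]],[[-40,0,0],[0,0,0]],[[-40,0,0],[0,0,0]],[[-40,0,0],[0,0,0]],[[-40,-10,0],[0,0,0]],[[-35,-25,0],[0,0,0]],[[-33,-31,0],[0,0,0]],[[-33,-31,0],[0,0,0]],[[-33,-31,0],[0,0,0]],[[-33,-31,0],[0,0,0]],[[-33,-31,0],[0,0,0]],[[-33,-31,0],[0,0,0]],[[-30,-31,0],[0,0,0]],[[0,0,0],[0,0,0]]]' 0
python3 - <<'E'
from m import *
todo([.438,-.214,.26],.812)
for n in('scene',):
    p=cams.camera(n)
    # scene-view clicks on c2.png
    S=[ray(p,(305+(u-390+.5)*165/360-.5,200+(v+.5)*110/240-.5),.02) for u,v in((510,38),(629,88),(440,107))]
    th,t,e=rigid([(-.07,-.07),(-.07,.07),(.07,-.07)],S);print('sq',th,t,e)
    J=[ray(p,(190+u/3,145+v/3),.012) for u,v in((361,97),(222,217),(25,151))]
    th,t,e=rigid([(.11,-.11),(-.11,-.11),(-.11,.11)],J);print('jig',th,t,e)
E
```

```text
t: 3.25
eef_pos: [0.4314, -0.0975, 0.4045]
orientation: [0.0, 0.373, 0.928, -0.001]
wrist_force: [0.3, 0.5, -0.1]
grip_width: 0.0425
t 3.25 eef [ 0.4314 -0.0975  0.4045] F [ 0.2571  0.5209 -0.1147] T [-0.0359  0.0171 -0.01  ] w 0.04253536250309255
todo mm [-85.2712 -79.4507 144.6483] deg [-0.0621  0.0263 -0.2964] after-turn mm [-84.9249 -80.0476 144.5229]
sq -3.113619955454573 [ 0.4372 -0.2159] [[ 1.1444 -1.0493]
 [ 1.7984 -0.6486]
 [-2.9429  1.6979]]
jig 0.17387878575267385 [0.4585 0.1663] [[ 0.6228  1.3502]
 [-1.1137 -5.6189]
 [ 0.491   4.2687]]
```

```bash
python3 -m handwheel '[[[-30,-28,40],[0,0,0]],[[-30,-28,40],[0,0,0]],[[-25.4,-24,40],[0,0,-0.3]],[[0,0,25],[0,0,0]],[[0,0,0],[0,0,0]],[[0,0,0],[0,0,0]]]'
python3 - <<'E'
from m import *
todo([.4378,-.2148,.182],.812)
p=cams.camera('scene');save(p,'s1.png');q=cams.camera('top')
a=cv2.resize(p['color'][130:310,300:480,::-1],(520,520),interpolation=2)
cv2.imwrite('pics/s1c.png',a)
E
```

```text
t: 3.9
eef_pos: [0.4385, -0.197, 0.273]
orientation: [0.0, 0.367, 0.93, 0.0]
wrist_force: [-0.5, -0.5, 0.5]
grip_width: 0.0425
t 3.9 eef [ 0.4385 -0.197   0.273 ] F [-0.4608 -0.5331  0.5149] T [ 0.0061 -0.0164 -0.0035] w 0.04252544351400916
todo mm [-11.6265 -13.5163  91.0061] deg [0.0202 0.0013 0.427 ] after-turn mm [-11.7289 -13.3971  91.0106]
```

View pics/s1c.png

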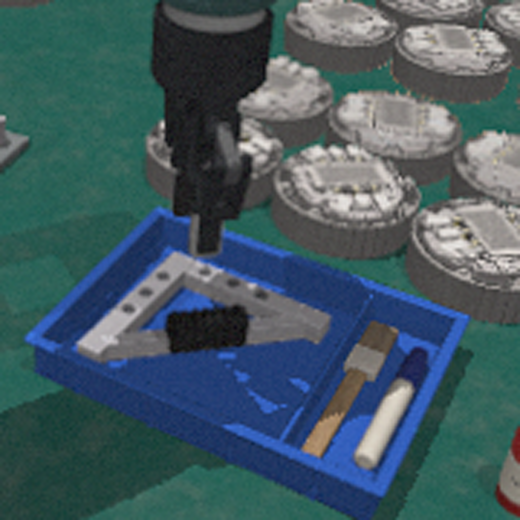

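The picture shows the fingers above and behind the grip, which is expected at this height. The square lies clear in the tray. Next I align laterally and descend.

```bash
python3 -m handwheel '[[[-6,-7,10],[0,0,0.4]],[[-5.6,-6.5,15],[0,0,0]],[[0,0,15],[0,0,0]],[[0,0,10],[0,0,0]],[[0,0,0],[0,0,0]],[[0,0,0],[0,0,0]],[[0,0,0],[0,0,0]]]'
python3 - <<'E'
from m import *
todo([.4378,-.2148,.182],.812)
E
```

```text
t: 4.7
eef_pos: [0.4376, -0.2157, 0.2232]
orientation: [0.001, 0.371, 0.929, -0.0]
wrist_force: [0.7, -0.5, -0.3]
grip_width: 0.0429
t 4.7 eef [ 0.4376 -0.2157  0.2232] F [ 0.6858 -0.547  -0.2697] T [-0.0041  0.0075 -0.0058] w 0.04288082683424668
todo mm [ 0.5455  0.8207 41.1727] deg [ 0.0256  0.0933 -0.039 ] after-turn mm [ 0.4779  0.8394 41.1732]
```

```bash
python3 -m handwheel '[[[0.5,0.8,12],[0,0,0]],[[0,0,12],[0,0,0]],[[0,0,10],[0,0,0]],[[0,0,7],[0,0,0]],[[0,0,0],[0,0,0]],[[0,0,0],[0,0,0]],[[0,0,0],[0,0,0]]]'
python3 -m handwheel '[[[0,0,0],[0,0,0]],[[0,0,0],[0,0,0]],[[0,0,0],[0,0,0]],[[0,0,0],[0,0,0]],[[0,0,0],[0,0,0]],[[0,0,0],[0,0,0]],[[0,0,0],[0,0,0]],[[0,0,0],[0,0,0]]]' -1
```

```text
t: 5.4
eef_pos: [0.4377, -0.2148, 0.1817]
orientation: [0.0, 0.371, 0.929, -0.0]
wrist_force: [0.3, 0.2, 0.5]
grip_width: 0.0431
t: 6.2
eef_pos: [0.4377, -0.2148, 0.1819]
orientation: [0.001, 0.371, 0.929, -0.0]
wrist_force: [-0.7, 0.8, 5.1]
grip_width: 0.0167
```

```bash
python3 -m handwheel '[[[0,0,-8],[0,0,0]],[[0,0,-15],[0,0,0]],[[0,0,-20],[0,0,0]],[[0,0,-20],[0,0,0]],[[0,0,-20],[0,0,0]],[[0,0,-10],[0,0,0]],[[0,0,0],[0,0,0]],[[0,0,0],[0,0,0]],[[0,0,0],[0,0,0]]]'
python3 - <<'E'
from m import *
# square target: grip centre at jig corner offset
for th in(.154,.165):
    M=np.array([[np.cos(th),-np.sin(th)],[np.sin(th),np.cos(th)]]);print(th,[.4588,.1685]+M@[.005,.005],[.4588,.1685]+M@[-.025,-.025])
todo([.4378,-.2148,.275],.812)
for n in('top','scene'):
    p=cams.camera(n);save(p,n+'2.png')
    for q in('square_grip','square_heel'):
        r=finder.spot_point(p,q);print(n,q,[(np.round(a['at'],4),round(a['conf'],2)) for a in r[:1]])
a=cv2.imread('pics/top2.png')[140:270,330:460];b=cv2.imread('pics/scene2.png')[130:290,300:460]
cv2.imwrite('pics/l.png',cv2.hconcat([cv2.resize(a,(390,390),interpolation=2),cv2.resize(b,(390,390),interpolation=2)]))
E
```

```text
t: 7.1
eef_pos: [0.4371, -0.2145, 0.2727]
orientation: [-0.001, 0.371, 0.929, 0.0]
wrist_force: [-0.8, 0.2, -4.1]
grip_width: 0.0172
0.154 [0.463  0.1742] [0.4379 0.14  ]
0.165 [0.4629 0.1743] [0.4382 0.1397]
t 7.1 eef [ 0.4371 -0.2145  0.2727] F [-0.773   0.1954 -4.1322] T [-0.0217  0.0377 -0.0431] w 0.017189048917795935
todo mm [-0.6592  0.2755 -2.2905] deg [-0.0327 -0.1541 -0.0491] after-turn mm [-0.6656  0.2762 -2.2886]
top square_grip [(array([ 0.4405, -0.2098,  0.1084]), 0.86)]
top square_heel [(array([ 0.5002, -0.1424,  0.0933]), 0.74)]
scene square_grip [(array([ 0.5001, -0.1432,  0.0964]), 0.62)]
scene square_heel [(array([ 0.5019, -0.1438,  0.0969]), 0.8)]
```

View pics/l.png

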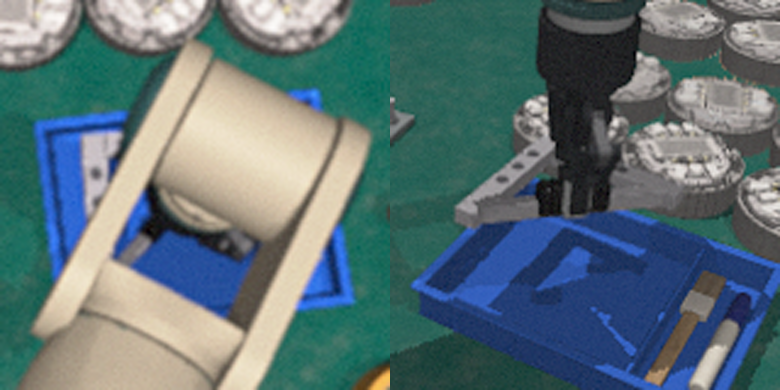

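Run:
```python
from m import *
from scipy.optimize import minimize
p=cams.camera('top')
a=cv2.imread('pics/top0.png');h=cv2.cvtColor(a,cv2.COLOR_BGR2HSV)
wood=((h[...,0]>10)&(h[...,0]<32)&(h[...,1]>60)&(h[...,2]>140)).astype(np.uint8);k=np.zeros_like(wood);k[175:250,205:290]=1;wood*=k
for nm,m in(('wood',wood),('bed',np.load('top_jig.npy').astype(np.uint8))):
    c=max(cv2.findContours(m,cv2.RETR_EXTERNAL,cv2.CHAIN_APPROX_NONE)[0],key=cv2.contourArea)[:,0]
    W=np.array([ray(p,x,.012)[:2] for x in c.astype(float)]);r=cv2.minAreaRect((W*1000).astype(np.float32));print(nm,r)
    # four-side line fits
    ctr=np.array(r[0])/1000
    for th in (.16,):
        M=np.array([[np.cos(th),-np.sin(th)],[np.sin(th),np.cos(th)]]);L=(W-ctr)@M
        e=np.abs(L).max(0)
        for ax in(0,1):
            for s in(1,-1):
                b=1-ax;H=np.percentile(s*L[:,ax],90);q=(np.abs(L[:,b])<.75*np.percentile(np.abs(L[:,b]),95))&(s*L[:,ax]>H-.008)
                f=cv2.fitLine((L[q]*1000).astype(np.float32),cv2.DIST_HUBER,0,.01,.01).ravel()
                ang=np.arctan(f[b and 1 if ax==0 else 1]/f[0]) if ax==1 else -np.arctan(f[0]/f[1])
                print('  side',ax,s,'yaw',th+ang,'offset mm',f[2+ax],q.sum())
```

```text
wood ((455.1356201171875, 163.80789184570312), (131.00758361816406, 131.4132080078125), 8.84411907196045)
  side 0 1 yaw 0.15743966 offset mm 64.1204 33
  side 0 -1 yaw 0.1577396 offset mm -64.16885 35
  side 1 1 yaw 0.15603639 offset mm 64.17283 33
  side 1 -1 yaw 0.15543291 offset mm -63.880226 34
bed ((459.6997375488281, 168.16561889648438), (220.500244140625, 220.9893341064453), 9.068920135498047)
  side 0 1 yaw 0.1501189 offset mm 107.96321 56
  side 0 -1 yaw 0.1613475 offset mm -108.33631 58
  side 1 1 yaw 0.16483098 offset mm 108.54942 56
  side 1 -1 yaw 0.15888287 offset mm -108.57569 56
```

```bash
python3 -m handwheel '[[[0,0,-20],[0,0,0]],[[0,0,-20],[0,0,0]],[[10,10,0],[0,0,-2]],[[20,20,0],[0,0,-2]],[[25,25,0],[0,0,-2]],[[25,25,0],[0,0,-1.5]],[[25,25,0],[0,0,0]],[[25,25,0],[0,0,0]],[[25,25,0],[0,0,0]],[[25,25,0],[0,0,0]],[[20,20,0],[0,0,0]],[[10,10,0],[0,0,0]],[[0,0,0],[0,0,0]],[[0,0,0],[0,0,0]]]'
python3 - <<'E'
from m import *
todo([.438,.140,.26],.812+.13)
E
```

```text
t: 8.85
eef_pos: [0.3984, 0.0797, 0.3136]
orientation: [-0.0, 0.308, 0.951, -0.0]
wrist_force: [-0.3, -0.1, -3.4]
grip_width: 0.017
t 8.85 eef [0.3984 0.0797 0.3136] F [-0.3193 -0.1491 -3.4288] T [-0.0635  0.0451  0.0016] w 0.017043897536578534
todo mm [ 3.2289 72.1078 53.5237] deg [-0.0384 -0.0316  0.1016] after-turn mm [ 3.3862 72.0661 53.5701]
```

```bash
python3 -m handwheel '[[[0,10,5],[0,0,0]],[[1,20,10],[0,0,0]],[[1,20,10],[0,0,0]],[[1,20,15],[0,0,0.1]],[[0.5,4,15],[0,0,0]],[[0,0,20],[0,0,0]],[[0,0,15],[0,0,0]],[[0,0,10],[0,0,0]],[[0,0,0],[0,0,0]],[[0,0,0],[0,0,0]],[[0,0,0],[0,0,0]]]'
python3 - <<'E'
from m import *
todo([.438,.140,.195],.942)
p=cams.camera('scene');save(p,'s3.png')
cv2.imwrite('pics/s3c.png',cv2.resize(p['color'][130:250,170:350,::-1],(780,520),interpolation=2))
E
```

```text
t: 9.95
eef_pos: [0.4399, 0.1414, 0.2152]
orientation: [0.001, 0.31, 0.951, 0.001]
wrist_force: [0.2, -0.4, -2.7]
grip_width: 0.0169
t 9.95 eef [0.4399 0.1414 0.2152] F [ 0.2407 -0.4041 -2.6739] T [-0.0277  0.0672 -0.0449] w 0.016905731651319814
todo mm [ 0.6896 -2.2592 20.1995] deg [ 0.0874  0.0661 -0.1125] after-turn mm [ 0.6707 -2.227  20.2037]
```

View pics/s3c.png

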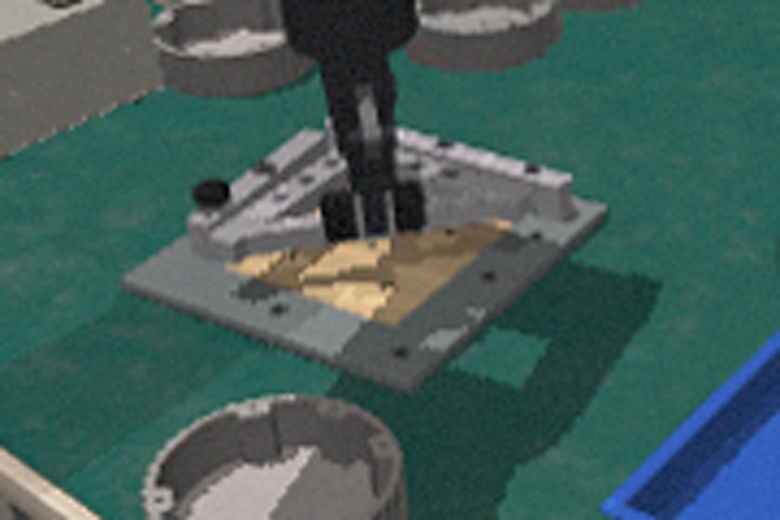

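The square is over the bed, inside the rail and fence and clear of both. Lowering it now.

```bash
python3 -m handwheel '[[[0.3,-1,7],[0,0,0]],[[0.4,-1.2,7],[0,0,-0.1]],[[0,0,5],[0,0,0]],[[0,0,3],[0,0,0]],[[0,0,0],[0,0,0]],[[0,0,0],[0,0,0]],[[0,0,0],[0,0,0]]]'
python3 -m handwheel '[[[0,0,2],[0,0,0]],[[0,0,2],[0,0,0]],[[0,0,0],[0,0,0]],[[0,0,0],[0,0,0]],[[0,0,0],[0,0,0]]]'
```

```text
t: 10.7
eef_pos: [0.4377, 0.1401, 0.1925]
orientation: [0.0, 0.309, 0.951, 0.0]
wrist_force: [-0.3, 0.0, -2.8]
grip_width: 0.0171
t: 11.2
eef_pos: [0.4383, 0.1402, 0.1899]
orientation: [0.001, 0.309, 0.951, 0.001]
wrist_force: [-0.2, 0.5, 6.5]
grip_width: 0.017
```

```bash
python3 -m handwheel '[[[0,3,0],[0,0,0]],[[0,5,0],[0,0,0]],[[0,6,0],[0,0,0]],[[0,6,0],[0,0,0]],[[0,5,0],[0,0,0]],[[0,4,0],[0,0,0]],[[0,3,0],[0,0,0]],[[0,2,0],[0,0,0]],[[0,0,0],[0,0,0]],[[0,0,0],[0,0,0]],[[0,0,0],[0,0,0]]]'
cat >> m.py <<'E'
def jigstate(f=True):
    s=bot.read_state();th=.157;M=np.array([[np.cos(th),-np.sin(th)],[np.sin(th),np.cos(th)]])
    y=rot(s['orientation'])[:,1]
    print('t',s['t'],'grip in jig mm (home 5,5)',(s['eef_pos'][:2]-[.459,.1685])@M*1000,'z',s['eef_pos'][2],'F jig',s['wrist_force'][:2]@M,s['wrist_force'][2],'T',s['torque'],'yawerr',np.arctan2(y[1],y[0])-.942,'w',s['grip_width'])
E
python3 -c "
from m import *
jigstate()"
```

```text
t: 12.3
eef_pos: [0.4584, 0.1678, 0.1899]
orientation: [0.002, 0.309, 0.951, 0.001]
wrist_force: [0.0, 0.2, 5.5]
grip_width: 0.0169
t 12.3 grip in jig mm (home 5,5) [-0.7291 -0.6058] z 0.18987151928997187 F jig [0.0732 0.1864] 5.476769257997423 T [0.0204 0.0873 0.0045] yawerr 7.243133586687378e-05 w 0.016867168775010617
```

```bash
python3 -m handwheel '[[[-1.4,1.4,0],[0,0,0]],[[-1,1,0],[0,0,0]],[[-0.7,0.7,0],[0,0,0]],[[-0.7,0.7,0],[0,0,0]],[[-0.7,0.7,0],[0,0,0]],[[0,0,0],[0,0,0]],[[0,0,0],[0,0,0]]]'; python3 -c "
from m import *
jigstate()"
```

```text
t: 13.0
eef_pos: [0.4645, 0.1688, 0.1899]
orientation: [0.001, 0.309, 0.951, 0.001]
wrist_force: [-1.2, -0.3, 6.7]
grip_width: 0.0174
t 13.0 grip in jig mm (home 5,5) [ 5.5002 -0.6057] z 0.18987745392932764 F jig [-1.2537 -0.0729] 6.669016978450752 T [-0.1203  0.3101  0.0103] yawerr 7.426205767346872e-05 w 0.0174464966430349
```

```bash
python3 -m handwheel '[[[-0.7,0.7,0],[0,0,0]],[[-0.4,0.4,0],[0,0,0]],[[0,0,0],[0,0,0]],[[0,0,0],[0,0,0]],[[0,0,0],[0,0,0]]]'; python3 -c "
from m import *
jigstate()"
```

```text
t: 13.5
eef_pos: [0.4654, 0.1689, 0.1899]
orientation: [-0.0, 0.309, 0.951, 0.0]
wrist_force: [-9.0, -1.7, 12.0]
grip_width: 0.0169
t 13.5 grip in jig mm (home 5,5) [ 6.3882 -0.5694] z 0.18987786228821235 F jig [-9.1938 -0.2447] 12.004025966825369 T [-0.3921  1.4123  0.0021] yawerr 0.00012110439944279516 w 0.01686503855410141
```

```bash
python3 -m handwheel '[[[0.7,0.7,0],[0,0,0]],[[0.7,0.7,0],[0,0,0]],[[0.7,0.7,0],[0,0,0]],[[0.7,0.7,0],[0,0,0]],[[0,0,0],[0,0,0]],[[0,0,0],[0,0,0]],[[0,0,0],[0,0,0]]]'; python3 -c "
from m import *
jigstate()"; python3 -m handwheel '[[[0.4,0.4,0],[0,0,0]],[[0.4,0.4,0],[0,0,0]],[[0,0,0],[0,0,0]],[[0,0,0],[0,0,0]],[[0,0,0],[0,0,0]]]'; python3 -c "
from m import *
jigstate()"
```

```text
t: 14.2
eef_pos: [0.4649, 0.1721, 0.1899]
orientation: [0.0, 0.309, 0.951, -0.001]
wrist_force: [-8.4, -8.6, 13.6]
grip_width: 0.0171
t 14.2 grip in jig mm (home 5,5) [6.4269 2.5804] z 0.18987130809724145 F jig [-9.6179 -7.1949] 13.554235693462568 T [-1.1356  1.3115 -0.0238] yawerr -0.00022447634932454275 w 0.01709634059741042
t: 14.7
eef_pos: [0.4648, 0.1731, 0.1899]
orientation: [0.0, 0.309, 0.951, -0.001]
wrist_force: [-8.4, -9.5, 14.3]
grip_width: 0.0168
t 14.7 grip in jig mm (home 5,5) [6.4396 3.6434] z 0.18988492675477187 F jig [-9.795  -8.0182] 14.336602383856809 T [-1.1811  1.3063  0.0292] yawerr -0.0003008528613348549 w 0.01680301616561097
```

```bash
python3 -m handwheel '[[[0.4,0.4,0],[0,0,0]],[[0.4,0.4,0],[0,0,0]],[[0,0,0],[0,0,0]],[[0,0,0],[0,0,0]],[[0,0,0],[0,0,0]]]'
python3 - <<'E'
from m import *
jigstate()
p=cams.camera('scene');save(p,'s4.png');q=cams.camera('top');save(q,'t4.png')
a=cv2.resize(p['color'][140:230,190:330,::-1],(560,360),interpolation=2);b=cv2.resize(q['color'][150:270,190:310,::-1],(240,240),interpolation=2)
b=cv2.copyMakeBorder(b,0,120,0,0,0);cv2.imwrite('pics/s4c.png',cv2.hconcat([a,b]))
E
```

```text
t: 15.2
eef_pos: [0.4646, 0.1742, 0.1899]
orientation: [0.0, 0.309, 0.951, -0.001]
wrist_force: [-9.5, -9.2, 14.3]
grip_width: 0.0168
t 15.2 grip in jig mm (home 5,5) [6.4174 4.7765] z 0.18986290109473983 F jig [-10.8509  -7.6147] 14.349207752461615 T [-1.212   1.236   0.0742] yawerr -0.0002589643856127921 w 0.016797228418460885
```

View pics/s4c.png

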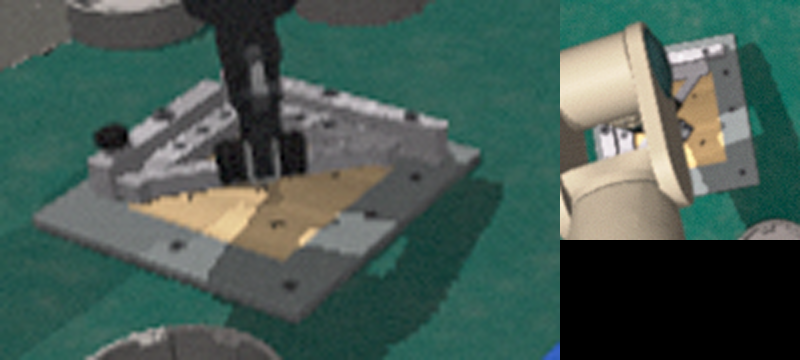

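The square lies along the rail and its near end is at the fence's free end. The steady 8 N while it moves means the fence is being turned. I keep going until the force rises.

```bash
for i in 1; do python3 -m handwheel '[[[0.4,0.4,0],[0,0,0]],[[0.4,0.4,0],[0,0,0]],[[0,0,0],[0,0,0]],[[0,0,0],[0,0,0]],[[0,0,0],[0,0,0]]]' >/dev/null; python3 -c "
from m import *
jigstate()"; done; python3 -m handwheel '[[[0.4,0.4,0],[0,0,0]],[[0.2,0.2,0],[0,0,0]],[[0,0,0],[0,0,0]],[[0,0,0],[0,0,0]],[[0,0,0],[0,0,0]]]' >/dev/null; python3 -c "
from m import *
jigstate()"
```

```text
t 15.8 grip in jig mm (home 5,5) [6.4297 5.9007] z 0.18986470095306346 F jig [-10.1582  -7.762 ] 14.125685340052415 T [-1.292   1.3552  0.013 ] yawerr -0.00029739014898588767 w 0.016840194907769702
t 16.3 grip in jig mm (home 5,5) [6.4297 6.719 ] z 0.189869850133552 F jig [-9.8954 -7.4596] 14.121050156617313 T [-1.2668  1.2595  0.0289] yawerr -0.0003542217530407843 w 0.016826091666308565
```

```bash
python3 -m handwheel '[[[0.4,0.4,0],[0,0,0]],[[0.2,0.2,0],[0,0,0]],[[0,0,0],[0,0,0]],[[0,0,0],[0,0,0]],[[0,0,0],[0,0,0]]]' >/dev/null; python3 -c "
from m import *
jigstate()"; python3 -m handwheel '[[[0.4,0.4,0],[0,0,0]],[[0.2,0.2,0],[0,0,0]],[[0,0,0],[0,0,0]],[[0,0,0],[0,0,0]],[[0,0,0],[0,0,0]]]' >/dev/null
python3 - <<'E'
from m import *
jigstate()
p=cams.camera('scene');save(p,'s5.png')
cv2.imwrite('pics/s5c.png',cv2.resize(p['color'][145:215,190:310,::-1],(792,462),interpolation=2))
for n in('scene','top'):
  p=cams.camera(n)
  for q in('square_heel','square_grip','jig_corner'):
    r=finder.spot_point(p,q);print(n,q,[(np.round(a['at'],4),round(a['conf'],2)) for a in r[:1]])
E
```

```text
t 16.8 grip in jig mm (home 5,5) [6.4561 7.1759] z 0.18987147025532947 F jig [-10.2785 -10.2903] 14.210138087423092 T [-1.6511  1.2349  0.0097] yawerr -0.0004495431865407795 w 0.017230562312014752
t 17.3 grip in jig mm (home 5,5) [6.4836 7.4602] z 0.18986268246355187 F jig [-10.5325 -14.4472] 15.318053724165893 T [-2.2262  1.2038  0.0788] yawerr -0.0007470106590331538 w 0.016821530972083377
scene square_heel [(array([0.5185, 0.2545, 0.0127]), 0.79)]
scene square_grip [(array([0.4642, 0.1721, 0.0246]), 0.8)]
scene jig_corner [(array([0.5206, 0.2526, 0.0122]), 0.64)]
top square_heel []
top square_grip [(array([0.4666, 0.179 , 0.0247]), 0.75)]
top jig_corner []
```

View pics/s5c.png

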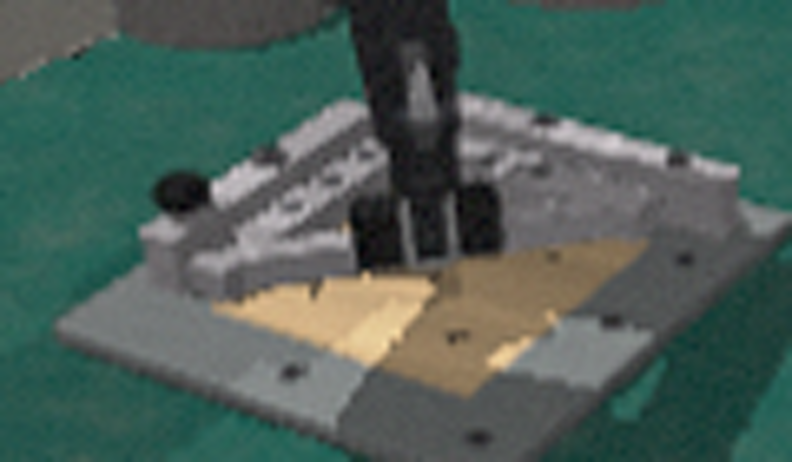

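```bash
J='from m import *
jigstate()'
python3 -m handwheel '[[[0,0,0],[0,0,0.5]],[[0,0,0],[0,0,0]],[[0,0,0],[0,0,0]],[[0,0,0],[0,0,0]]]' >/dev/null; python3 -c "$J"; python3 -m handwheel '[[[0,0,0],[0,0,-0.5]],[[0,0,0],[0,0,0]],[[0,0,0],[0,0,0]],[[0,0,0],[0,0,0]]]' >/dev/null; python3 -c "$J"; python3 -m handwheel '[[[0,0,0],[0,0,-0.5]],[[0,0,0],[0,0,0]],[[0,0,0],[0,0,0]],[[0,0,0],[0,0,0]]]' >/dev/null; python3 -c "$J"; python3 -m handwheel '[[[0,0,0],[0,0,0.5]],[[0,0,0],[0,0,0]],[[0,0,0],[0,0,0]],[[0,0,0],[0,0,0]]]' >/dev/null; python3 -c "$J"
```

```text
t 18.15 grip in jig mm (home 5,5) [6.4672 7.5027] z 0.18984664418211447 F jig [-10.746  -14.9344] 14.539508718801512 T [-2.2092  1.2143  0.5256] yawerr -0.00835986016892476 w 0.016766927457570142
t 18.55 grip in jig mm (home 5,5) [6.4706 7.4521] z 0.18985491875977278 F jig [-10.7772 -13.3284] 14.736335952937102 T [-2.245   1.2461  0.0182] yawerr -0.000762137768271276 w 0.017080579311309727
t 18.95 grip in jig mm (home 5,5) [6.5015 7.3925] z 0.18987834220572547 F jig [-10.5306 -14.9417] 15.072676842987608 T [-2.2315  1.1959 -0.4732] yawerr 0.006763305812571119 w 0.017143067622130286
t 19.35 grip in jig mm (home 5,5) [6.4816 7.4318] z 0.18985468790948215 F jig [-10.2083 -15.4868] 14.684207677557527 T [-2.1888  1.2142  0.0479] yawerr -0.0008255487863263467 w 0.017094820098825896
```

The yaw test gives ±0.5 N m symmetrically about zero, so the square is seated flush on both edges. Handing in.

```bash
python3 -c "
from m import *
jigstate(); s=bot.read_state(); print(abs(s['qvel']).max()); print(bot.sign_off())"
```

```text
t 19.35 grip in jig mm (home 5,5) [6.4816 7.4318] z 0.18985468790948215 F jig [-10.2083 -15.4868] 14.684207677557527 T [-2.1888  1.2142  0.0479] yawerr -0.0008255487863263467 w 0.017094820098825896
0.0013204748146211115
the job is handed in; nothing more can be done
None
```

I lifted the square out of the tray by its grip, laid it on the jig bed and pressed it first against the back rail, then against the side fence. The fence swung until it stopped. I handed the job in at 19.4 s, still gripping and pressing; no verdict was reported.

**Last checks**
- **Push:** the wrist force was about 10 N towards the rail, 15 N towards the fence and 15 N down. The fence turned at a steady 7–8 N or so, then resistance rose sharply, which I take to mean it is flush.
- **Alignment:** turning the tool 0.5° either way gave about ±0.5 N m, even about zero, so the square looks seated on both edges. The tool's yaw was within 0.001 rad of the jig yaw I measured from the image (0.157 rad).
- **Grip and rest:** the fingers stood at 17 mm on the 18 mm grip, and the arm was still.

**What disagreed or went unchecked**
- **Position:** by my picture-based jig position the square stopped 1.5 mm (x) and 2.4 mm (y) past nominal home. The point finder put the heel about 2.8 mm from the corner. Both lie within the measuring error, and I relied on contact instead.
- **Fence angle:** I judged it only from the forces and the pictures, not by direct measurement.
- **Brush and marker:** they lay in place in the picture taken just after the lift. I did not check them again, and nothing came near them afterwards.

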